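Shut the chest's drawer, try the bolted lid, release it and hold it open

ROBOT

A 6-joint arm with a two-finger parallel gripper is mounted at the origin on a cart in front of the work surface, level with it; the furniture and walls round the work are solid. World frame = base frame: x ahead of the robot, y to its left, z up, the work surface at z = 0. Lengths are in mm, angles in rad, forces in N, time in s.
With the tool pointing down it reaches from about 350 to 775 mm from the base axis. Payload 7.3 kg.
Tool frame: the origin (TCP) lies on the mounting face of the last link; the fingertips stand 178 mm ahead of it and the grasp point (between the pads) lies 159 mm ahead of it; z points along the fingers, y is the line along which they close (so a half turn about z gives the same grasp; the last joint's range is limited). The gripper opens to 92 mm and grips with 3 to 60 N. Pads are 19 mm wide; open, the fingers measure 130 mm over their backs; the gripper's body (75 mm by 190 mm) begins 47 mm behind the grasp point.
Start: joints at [1.202, 0.342, 1.524, -0, 1.275, -0.146], TCP at [115.982, 512.031, 404.741] pointing down, gripper open.
Joint ranges: [-2.53, 2.53], [-0.77, 2.02], [0.04, 2.7], [-1, 4.14], [0.28, 2.66], [-3.11, 3.11]. Speed limits (rad/s): [2.57, 2.57, 3.14, 3.14, 3.14, 3.14].

INTERFACE

Orientations are given as [roll, pitch, yaw] about the fixed x, y, z axes, in that order (R = Rz(yaw) Ry(pitch) Rx(roll)).
In Python, from plant import bot, camrig gives the robot as it stands (bot), with the cameras (camrig).
- The arm moves only by the shell command python3 shift.py FILE, which reads ROWS from the file FILE. ROWS is 1 to 5 rows, one to a line, with the numbers parted by spaces; each row has 5 numbers: the finger opening in mm, then dx, dy, dz in fractions of the full range, 1 being 800 mm, then a turn about the tool's z in normalised numbers (1 is 4 rad); each row is the pose to reach, as a shift and turn from the pose commanded when the command began, along the tool's axes at that moment; what a row does not reach only later rows make up. A row lasts 1/8 s, in which the tool goes at most 62.5 mm and 0.188 rad, less where a joint would pass 70% of its speed; a pose out of reach is approached as far as the arm can. The fingers move at their own pace and stop on an object; the grip force is fixed at half the most. Time passes only in rows, so rows that do not move let the fingers close. It prints the time, the measured TCP pose, the force, the opening and the grip force at its end. No shift or turn number may pass 1 either way. Input that does not fit is refused with a message, and nothing moves.
- bot.get_obs(): the state, without advancing time (a new reading comes with each control period).
- camrig.capture(name): name is "side" or "top"; returns a dict with "color" (384x512x3 uint8, red, green, blue), "K" (3x3 intrinsics, pixels), "k1" (the pictures are not rectified: a ray, as slopes to the right and down, at radius r is drawn at 1 + k1 r^2 times it, then the intrinsics apply), "R" (3x3) and "t" (3): a world point X has camera coordinates R X + t. Camera axes: x right, y down, z forward; pixel columns grow to the right and rows downward; lengths in mm; the calibration is good to about 2 mm. A picture is of the moment at which its call begins. There is no depth.
- bot.close_job(): hands the job in; it is judged then, once.
The state is a dict: "time": time; "joint_positions": joint angles; "dq": joint speeds; "tau": joint torques, N m; "tool_pos": TCP position; "tcp_rot": TCP orientation; "contact_force": force on the tool from outside, world axes, zero at the start; "moment": the same for the moment, N m; "grip_width": finger opening in mm; "finger_force": force on a finger pad.
Only numpy, scipy, OpenCV 4.12 (cv2) and the standard library are available. Lean on these libraries where they do the work, as an engineer would, in place of code of your own. Each camera call takes 0.05 s, during which the arm holds its last target. There are 200 camera calls.

TASK

We are packing the small wooden tool chest: push its loaded drawer fully home first, then give the lid a gentle tug up through its slack by its bar handle, before you touch the bolt, to feel whether it is still caught. If the bolt holds it, draw the bolt clear of the eye; then lift the lid by its handle and finish while still holding it open and still, at about 60 degrees, because it has no stay and I need both hands to lay tools in the top tray. Do not wrench the lid against the bolt, and leave the things beside the chest where they stand.

Things in the scene. Friction and masses are not known exactly. Their poses are not given: they have to be found in the camera images.
- chest: Fixed light-wood tool chest, 120 deep (x) x 310 wide (y) x 127 mm high, lid shut. Origin: centre of its underside, on the bench; x to its back (front face at x = -60 mm), y to its left seen from the robot, z up; yaw within 0.15 rad of the world. Drawer in the lower front (z 14 to 54 mm), tray above it, hinged lid over the tray (lower edge z = 101, top 127 mm).
- drawer (a joint): How far the drawer is out, m: 0 is home (front flush with the chest's front face), 0.07 the most; it slides out toward chest -x. About 2 N of friction, no spring; stays where left. Its front is 291 mm wide, 40 mm high.
- pull_left (a point): Centre of the end face of the drawer's left pull (chest y = +100 mm): steel mushroom knob, 22 mm across, 38 mm out of the drawer front, 34 mm above the bench; moves with the drawer (an equal pull at y = -100 mm). Push it toward chest +x to shut the drawer; keep the gripper's body clear of the lid's front and of its handle, which stand above and to the right.
- lid (a joint): Angle of the lid, rad: 0 shut, grows as its front edge rises, stop at 1.6. 0.35 to 0.65 kg, no stay, no spring: let go below about 1.25 it falls shut. With the bolt through its eye it can only rattle, by about 0.02 rad (3 mm at the front).
- lid_handle (a point): Middle of the lid's bar handle: round steel bar, 9 mm thick, 72 mm long along chest y, its centre 40 mm in front of the lid's front face, 113 mm above the bench when shut, free below. Moves with the lid, 160 mm from the hinge axis. The bar can turn between the finger pads, so the tool may stay upright as the lid rises.
- lid_hinge (a point): Point in the middle of the lid's hinge axis, which runs along chest y at the chest's back (x = +60 mm) 100 mm above the bench.
- bolt (a joint): How far the barrel bolt is drawn, m: 0 shot, 0.020 fully drawn; slides toward chest -y (right, seen from the robot), about 1.5 N of friction, no spring, stays where left. Its 8 mm rod lies along y on the chest's front, right of the handle, 78 mm above the bench. The lid's steel eye hangs round its tip: rod in the eye below about 0.009, clear above; it starts in either state.
- bolt_knob (a point): Middle of the bolt's steel knob: a stub 13 mm thick, 18 mm long, standing out toward the robot (chest -x), its middle 36 mm in front of the chest's front face, 78 mm above the bench. Pinch it from above along y, or push it sideways. Moves with the bolt.
- press: Red watch case press, 125 x 148 mm and 200 mm tall, fixed, on the glass pad at the right. Origin at the centre of its underside.
- white_box: Loose white card box, 59 x 73 x 26 mm, right of the chest; leave it. Origin at the centre of its underside.
- spool: Loose round white tin, 50 mm across, 20 mm high, left of the chest; leave it. Origin at the centre of its underside. Farther left, fixed at the bench's edge, stands a picture panel with a plier rack: from y = 0.40 m outward, x from 0.40 m, 0.47 m high; coming from the left, swing the arm in nearer to the base than it.
- cup: Loose oil cup with a cover, 35 mm across, 26 mm high, left of the chest; leave it. Origin at the centre of its underside.

How it is judged:
By the outcome, as a careful person would: the job done as asked, in the order asked, and still so for the second after the job is handed in, while the arm keeps its last pose, push and grip.
It also fails if it takes over 72 s, if anything falls off the work surface, if the arm or the gripper's body presses on something with over 40 N, if the wrist force passes 120 N, or if a joint passes its speed limit or range.

## Working session

There is one attempt and no reset: what is moved stays moved. The work goes in short steps, Python scripts to look and compute and a shell command to move; the robot and the scene stay as the last step left them, time stands still between calls to the robot, and variables do not carry over. Pictures are saved under pics/ and viewed, at most 10 in all, crops included, and the job is handed in when it is done.

```bash
ls; mkdir -p pics
python3 - <<'E'
from plant import bot, camrig
import cv2
o=bot.get_obs();print({k:o[k] for k in('time','tool_pos','tcp_rot','contact_force','grip_width')})
for n in('top','side'):
    c=camrig.capture(n);cv2.imwrite(f'pics/{n}0.png',c['color'][:,:,::-1]);print(n,c['K'],c['k1'],c['R'],c['t'])
E
```

```text
pics
plant.py
shift.py
{'time': 0.0, 'tool_pos': array([115.92875277, 511.89843601, 404.02965261]), 'tcp_rot': array([-3.14006403e+00, -2.11780175e-04,  2.91880736e+00]), 'contact_force': array([-0.19868324, -0.32369411,  0.5526369 ]), 'grip_width': 91.8041200523245}
top [[380.86226749   0.         261.80859328]
 [  0.         380.86226749 185.81660804]
 [  0.           0.           1.        ]] -0.09023389507956868 [[ 0.01420272 -0.99956049 -0.02602144]
 [-0.98447909 -0.0094262  -0.1752486 ]
 [ 0.17492629  0.02810657 -0.98418028]] [ -67.19405437  528.50017494 1086.47344436]
side [[362.62964462   0.         257.5862462 ]
 [  0.         362.62964462 185.96636565]
 [  0.           0.           1.        ]] -0.014037193053239335 [[-0.7818138  -0.62348845  0.00541557]
 [-0.55400168  0.69064421 -0.46485773]
 [ 0.2860932  -0.36643243 -0.88536883]] [369.5789159  388.23165214 948.94059521]
```

View pics/top0.png

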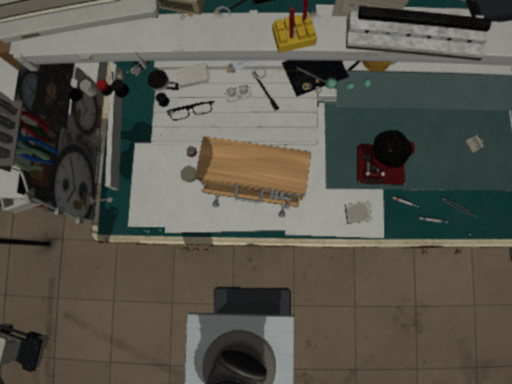

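View pics/side0.png

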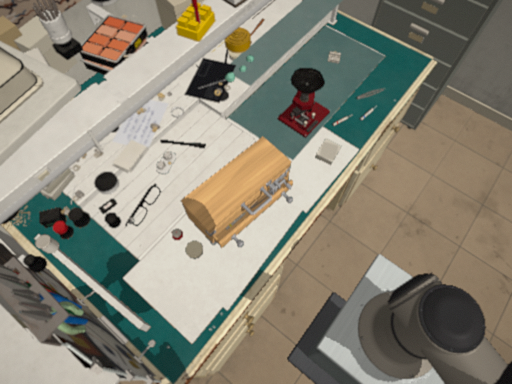

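The top view shows the chest at about (255,172), with pulls near (215,203) and (282,212). The side view shows it at (238,190), with pulls near (239,243) and (290,199). I'll enlarge both.

Run:
```python
import cv2,numpy as np
a=cv2.imread('pics/top0.png')[130:220,180:320];b=cv2.imread('pics/side0.png')[135:255,170:310]
cv2.imwrite('pics/topc.png',cv2.resize(a,None,fx=5.7,fy=5.7,interpolation=cv2.INTER_CUBIC))
cv2.imwrite('pics/sidec.png',cv2.resize(b,None,fx=5,fy=5,interpolation=cv2.INTER_CUBIC))
```

```text
(no output)
```

View pics/topc.png

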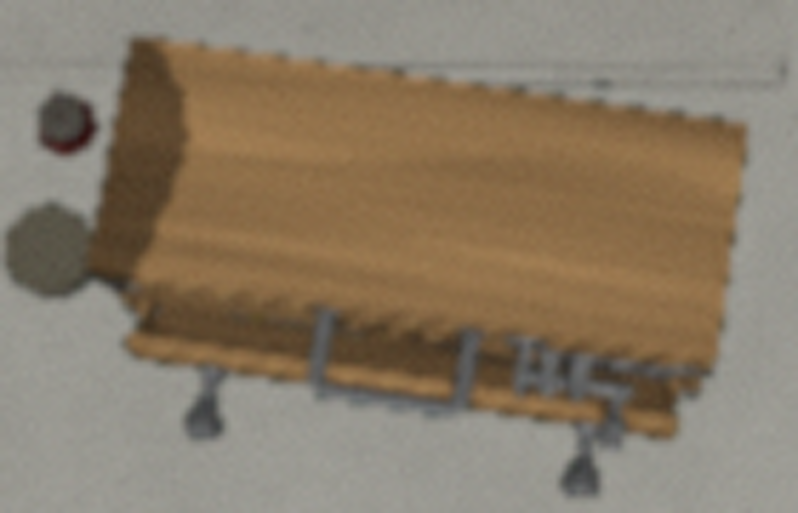

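View pics/sidec.png

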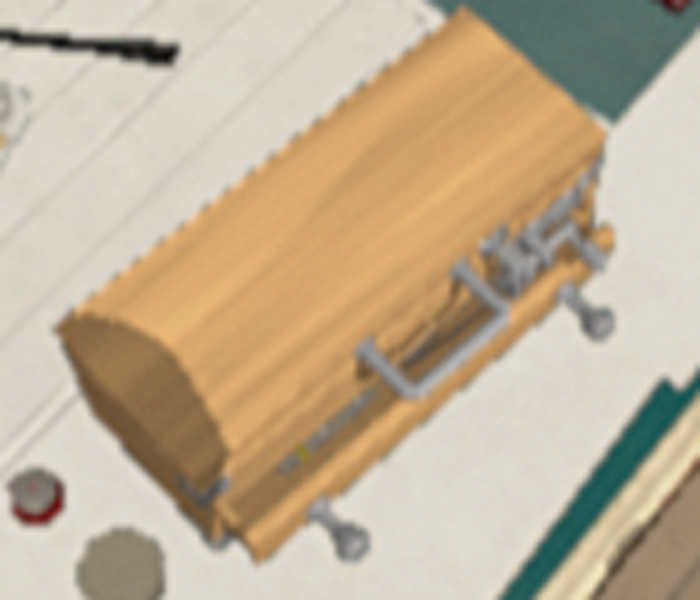

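```bash
cat > h.py <<'E'
from plant import bot, camrig
import numpy as np,cv2
def proj(c,X):
    p=(np.atleast_2d(X)@c['R'].T)+c['t'];s=p[:,:2]/p[:,2:]
    s=s*(1+c['k1']*(s**2).sum(1,keepdims=True))
    return s*[c['K'][0,0],c['K'][1,1]]+c['K'][:2,2]
def T(x,y,yaw,P):
    c,s=np.cos(yaw),np.sin(yaw);P=np.atleast_2d(P)
    return P@np.array([[c,s,0],[-s,c,0],[0,0,1]])+[x,y,0]
E
cat > fit.py <<'E'
from h import *
from scipy.optimize import least_squares
C=[camrig.capture('top'),camrig.capture('side')]
t=lambda p:((np.array(p)+.5)/5.7-.5+[180,130]); s=lambda p:((np.array(p)+.5)/5-.5+[170,135])
uv=[t([(204,426),(580,482),(320,388),(462,408),(610,425)]),s([(350,541),(598,321),(415,392),(508,312),(592,252)])]
def pts(q):
    x,y,w,d,yh,yb=q
    return T(x,y,w,[(-98-d,100,34),(-98-d,-100,34),(-99.5,yh+33,113),(-99.5,yh-33,113),(-96,yb,78)])
r=lambda q:np.concatenate([(proj(c,pts(q))-u).ravel() for c,u in zip(C,uv)])
f=least_squares(r,[550,0,0,30,0,-80],x_scale=[10,10,.1,10,10,10])
print(np.round(f.x,3));print(np.round(f.fun.reshape(2,5,2),1));print(np.round(pts(f.x)))
x,y,w,d=f.x[:4]
# check: drawer top corners, lid back corners
for c,inv in zip(C,[lambda p:(p-[180,130])*5.7,lambda p:(p-[170,135])*5]):
    print(np.round(inv(proj(c,T(x,y,w,[(-60-d,145,54),(-60-d,-145,54),(60,155,101),(60,-155,101),(-60,155,0)])))).tolist())
E
python3 fit.py
```

```text
[ 5.78273e+02 -3.74240e+01 -1.32000e-01  1.96500e+01 -1.62500e+00
 -1.11255e+02]
[[[ 0.2 -0.3]
  [ 0.5 -0.6]
  [ 0.9 -0.2]
  [-0.5 -0.4]
  [ 0.6  0.9]]

 [[ 0.5  0.6]
  [-0.2  0.6]
  [ 0.5 -0.4]
  [-0.9  0.5]
  [-0.4  0.7]]]
[[ 475.   77.   34.]
 [ 449. -121.   34.]
 [ 484.    7.  113.]
 [ 475.  -59.  113.]
 [ 468. -135.   78.]]
[[124.0, 333.0], [679.0, 411.0], [136.0, 48.0], [740.0, 129.0], [130.0, 312.0]]
[[243.0, 537.0], [604.0, 221.0], [57.0, 347.0], [457.0, 29.0], [216.0, 555.0]]
```

```bash
cat >> h.py <<'E'
CH=(578.3,-37.4,-.132)
def st():
    from scipy.spatial.transform import Rotation as Ro
    o=bot.get_obs();R=Ro.from_euler('xyz',o['tcp_rot']).as_matrix();c=np.array(o['tool_pos'])
    w=CH[2];M=np.array([[np.cos(w),-np.sin(w),0],[np.sin(w),np.cos(w),0],[0,0,1]])
    print('t%.2f'%o['time'],'chest TCP',np.round(M.T@(c-[CH[0],CH[1],0]),1),'F(chest)',np.round(M.T@o['contact_force'],1),'w',np.round(o['grip_width'],1),'pad',np.round(o['finger_force'],1),'q',np.round(o['joint_positions'],2))
    return o,R,c
def goal(x,y,z,yaw=0):
    "TCP target in the chest frame -> shift along tool axes, turn"
    o,R,c=st();g=T(*CH,[(x,y,z)])[0]
    a=(o['tcp_rot'][2]-(np.pi+CH[2]+yaw)+np.pi)%(2*np.pi)-np.pi
    print('world',np.round(g,1),'shift',np.round(R.T@(g-c),1),'turn',round(a,3))
E
python3 -c "
from h import *
goal(-150,155.5,300);goal(-150,155.5,194)
C=camrig.capture('top')
from scipy.optimize import fsolve
for n,u in(('spool',(188.5,173.5)),('cup',(191.5,151))):
    p=fsolve(lambda q:proj(C,[q[0],q[1],20])[0]-u,[550,150]);w=CH[2];d=p-CH[:2];print(n,p,d[0]*np.cos(w)+d[1]*np.sin(w),-d[0]*np.sin(w)+d[1]*np.cos(w))"
```

```text
t0.20 chest TCP [-530.6  483.7  404.3] F(chest) [-0.1  1.  -0.4] w 91.8 pad 0.0 q [ 1.2   0.34  1.52  0.    1.28 -0.15]
world [450.1 136.5 300. ] shift [-408.8 -292.3  104.5] turn -0.091
t0.20 chest TCP [-530.6  483.7  404.3] F(chest) [-0.1  1.  -0.4] w 91.8 pad 0.0 q [ 1.2   0.34  1.52  0.    1.28 -0.15]
world [450.1 136.5 194. ] shift [-408.9 -292.2  210.5] turn -0.091
spool [570.28308606 166.68083651] -34.80768058131275 201.25030214690975
cup [642.06509091 160.82311182] 37.120843128209685 204.89126843832025
```

Units first: shifts go in shares of 800 mm and turns go in shares of 4 rad. So -409 mm / 800 = -0.5113, -292 mm / 800 = -0.365, -0.091 rad / 4 = -0.0228.

```bash
echo '92 -0.5113 -0.365 0.0625 -0.0228
92 -0.5113 -0.365 0.13 -0.0228
92 -0.5113 -0.365 0.13 -0.0228
92 -0.5113 -0.365 0.13 -0.0228
92 -0.5113 -0.365 0.13 -0.0228' > mv.in && python3 shift.py mv.in; python3 -c "
from h import *
goal(-150,155.5,194)"
```

```text
time: 0.88
tool_pos: [320.7, 281.8, 344.2]
tcp_rot: [3.141, 0.001, 3.01]
contact_force: [1.2, 1.0, -0.7]
grip_width: 91.8
finger_force: 0.0
t0.88 chest TCP [-297.4  282.6  344.2] F(chest) [ 1.   1.1 -0.7] w 91.8 pad 0.0 q [ 0.54  0.23  1.87  0.    1.04 -0.9 ]
world [450.1 136.5 194. ] shift [-147.2 -127.2  150.2] turn 0.0
```

In the tool's units: -147 mm / 800 = -0.1838, -127 mm / 800 = -0.1588.

```bash
echo '92 -0.1838 -0.1588 0.0563 0
92 -0.1838 -0.1588 0.0563 0
92 -0.1838 -0.1588 0.0563 0
92 -0.1838 -0.1588 0.0563 0
92 -0.1838 -0.1588 0.0563 0' > mv.in && python3 shift.py mv.in; python3 -c "
from h import *
goal(-150,155.5,194)"
```

```text
time: 1.5
tool_pos: [448.8, 138.0, 299.0]
tcp_rot: [3.141, -0.001, 3.008]
contact_force: [-0.7, -0.1, 1.1]
grip_width: 92.0
finger_force: 0.0
t1.50 chest TCP [-151.5  156.8  299. ] F(chest) [-0.6 -0.2  1.1] w 92.0 pad 0.0 q [ 0.13  0.36  1.82  0.    0.96 -1.3 ]
world [450.1 136.5 194. ] shift [ -1.6  -1.3 105. ] turn -0.002
```

In the tool's units: 105 mm / 800 = 0.1313, 90 mm / 800 = 0.1125.

```bash
echo '92 0 -0.0013 0.0625 0
92 0 -0.0013 0.1125 0
92 0 -0.0013 0.1313 0
92 0 -0.0013 0.1313 0' > mv.in && python3 shift.py mv.in; python3 -c "
from h import *
import cv2
goal(-117,155.5,194)
a=camrig.capture('side')['color'][:,:,::-1][125:275,160:320]
cv2.imwrite('pics/s1.png',cv2.resize(a,None,fx=4,fy=4,interpolation=2))"
```

```text
time: 2.0
tool_pos: [447.5, 138.6, 193.9]
tcp_rot: [-3.141, -0.002, 3.012]
contact_force: [-0.2, -0.0, -0.6]
grip_width: 91.8
finger_force: 0.0
t2.00 chest TCP [-152.9  157.3  193.9] F(chest) [-0.2 -0.  -0.6] w 91.8 pad 0.0 q [ 0.14  0.54  1.92  0.    0.69 -1.31]
world [482.8 132.1 194. ] shift [-35.8  -1.9  -0.2] turn 0.002
```

View pics/s1.png

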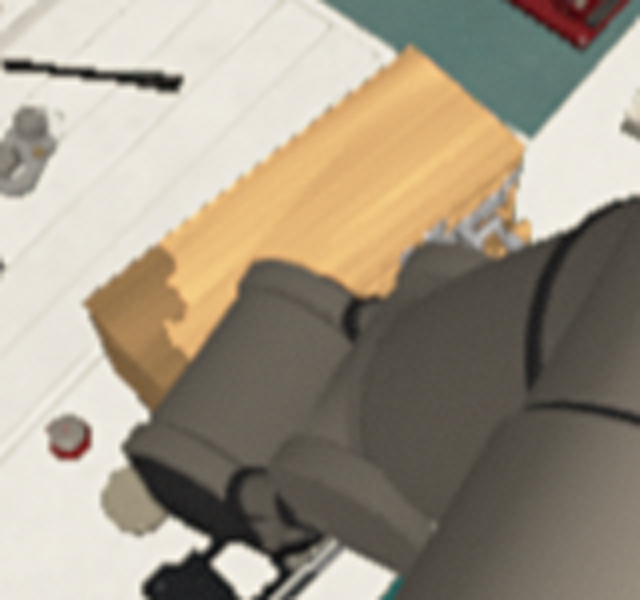

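The wrist hides the pull, and nothing has been touched. I'll push on force, slowly.

```bash
for i in 1; do echo '92 -0.0088 0 0 0
92 -0.0175 0 0 0
92 -0.025 0 0 0
92 -0.03 0 0 0
92 -0.0338 0 0 0' > mv.in && python3 shift.py mv.in; done; python3 -c "
from h import *
st()"
```

```text
time: 2.68
tool_pos: [475.5, 133.6, 194.3]
tcp_rot: [-3.142, -0.0, 3.01]
contact_force: [-2.2, 1.8, 1.7]
grip_width: 91.8
finger_force: 1.1
t2.67 chest TCP [-124.4  155.9  194.3] F(chest) [-2.4  1.5  1.7] w 91.8 pad 1.1 q [ 0.12  0.57  1.85  0.    0.72 -1.32]
```

```bash
echo '92 -0.0038 0 0 0
92 -0.0075 0 0 0
92 -0.0113 0 0 0
92 -0.015 0 0 0
92 -0.0175 0 0 0' > mv.in && python3 shift.py mv.in ; python3 -c "
from h import *
st()"
```

```text
time: 3.3
tool_pos: [489.4, 131.7, 194.2]
tcp_rot: [-3.142, -0.0, 3.01]
contact_force: [-2.1, -1.4, -0.4]
grip_width: 91.7
finger_force: 1.1
t3.30 chest TCP [-110.4  156.   194.2] F(chest) [-1.9 -1.7 -0.4] w 91.7 pad 1.1 q [ 0.11  0.58  1.82  0.    0.74 -1.33]
```

In the tool's units: -4 mm / 800 = -0.005, -3 mm / 800 = -0.0038.

```bash
echo '92 -0.0013 0 0 0
92 -0.0025 0 0 0
92 -0.0038 0 0 0
92 -0.005 0 0 0
92 -0.005 0 0 0' > mv.in && python3 shift.py mv.in ; python3 -c "
from h import *
st()"
```

```text
time: 3.92
tool_pos: [491.3, 131.6, 194.1]
tcp_rot: [-3.141, -0.006, 3.009]
contact_force: [-12.1, 1.6, 8.4]
grip_width: 91.6
finger_force: 5.8
t3.92 chest TCP [-108.5  156.1  194.1] F(chest) [-12.2  -0.    8.4] w 91.6 pad 5.8 q [ 0.11  0.59  1.81  0.    0.75 -1.33]
```

In the tool's units: -160 mm / 800 = -0.2, -100 mm / 800 = -0.125, 0.54 rad / 4 = 0.135.

```bash
echo '92 0.025 0 0 0
92 0.0775 0 0 0
92 0.1125 0 -0.05 0.045
92 0.1125 0 -0.125 0.09
92 0.1125 0 -0.2 0.135' > mv.in && python3 shift.py mv.in ; python3 -c "
from h import *
goal(-220,0,372,-np.pi/2)"
```

```text
time: 4.55
tool_pos: [404.0, 143.3, 356.5]
tcp_rot: [3.14, 0.001, 2.465]
contact_force: [1.2, 1.0, 0.4]
grip_width: 91.7
finger_force: 0.0
t4.55 chest TCP [-196.6  156.2  356.5] F(chest) [1.  1.2 0.4] w 91.7 pad 0.0 q [ 0.16  0.22  1.85  0.    1.08 -0.73]
world [360.2  -8.4 372. ] shift [ -61.  -145.7  -15.6] turn 1.026
```

In the tool's units: 0.9 rad / 4 = 0.225.

```bash
echo '92 0 0 0 0.045
92 0 0 0 0.09
92 0 0 0 0.135
92 0 0 0 0.18
92 0 0 0 0.225' > mv.in && python3 shift.py mv.in ; python3 -c "
from h import *
import cv2
goal(-99.5,-1.6,332,-np.pi/2)
a=camrig.capture('side')['color'][:,:,::-1][150:260,190:310]
b=camrig.capture('top')['color'][:,:,::-1][130:240,180:320]
cv2.imwrite('pics/s2.png',np.hstack([cv2.resize(a,(400,367),interpolation=2),cv2.resize(b,(400,314),interpolation=2)[:367]][:1]) if 0 else cv2.hconcat([cv2.resize(a,(370,340),interpolation=2),cv2.resize(b,(430,340),interpolation=2)]))"
```

```text
time: 5.18
tool_pos: [404.5, 143.3, 354.8]
tcp_rot: [3.139, -0.001, 1.564]
contact_force: [-0.8, -0.2, -0.1]
grip_width: 91.6
finger_force: 0.0
t5.17 chest TCP [-196.1  156.2  354.8] F(chest) [-0.7 -0.3 -0.1] w 91.6 pad 0.0 q [0.16 0.22 1.85 0.   1.07 0.17]
world [479.5 -25.9 332. ] shift [-168.7   76.    22.9] turn 0.125
```

View pics/s2.png

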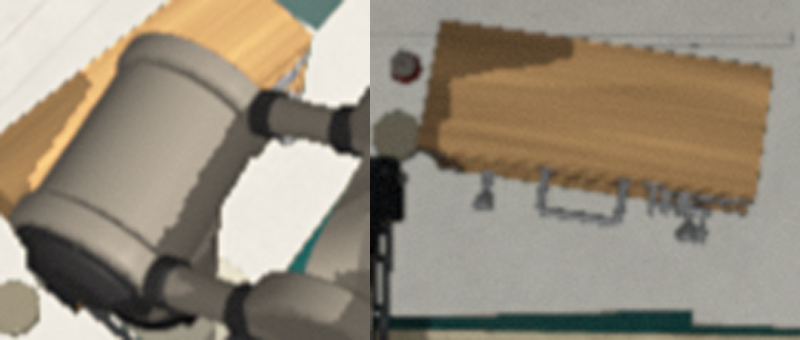

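The drawer edge no longer shows in the top view, so it is flush. The handle bar runs from (541,213) to (620,220) in the right panel, which matches the fit. Next I move above the handle.

In the tool's units: -169 mm / 800 = -0.2113, -120 mm / 800 = -0.15, 0.125 rad / 4 = 0.0313.

```bash
echo '30 -0.075 0.0338 0.0088 0.0313
30 -0.15 0.0675 0.0175 0.0313
30 -0.2113 0.095 0.0275 0.0313
30 -0.2113 0.095 0.0275 0.0313
30 -0.2113 0.095 0.0275 0.0313' > mv.in && python3 shift.py mv.in ; python3 -c "
from h import *
goal(-99.5,-1.6,272,-np.pi/2)"
```

```text
time: 5.9
tool_pos: [479.7, -25.7, 332.2]
tcp_rot: [-3.141, -0.0, 1.446]
contact_force: [-0.6, 0.4, 0.5]
grip_width: 46.4
finger_force: 0.0
t5.90 chest TCP [-99.3  -1.4 332.2] F(chest) [-0.6  0.3  0.5] w 46.4 pad 0.0 q [-0.21  0.34  1.75  0.    1.05 -0.09]
world [479.5 -25.9 272. ] shift [-0.2 -0.2 60.2] turn 0.008
```

In the tool's units: 36 mm / 800 = 0.045, 24 mm / 800 = 0.03, 0.008 rad / 4 = 0.002.

```bash
echo '30 0 0 0 0.002
30 0 0 0 0.002
30 0 0 0.015 0.002
30 0 0 0.03 0.002
30 0 0 0.045 0.002' > mv.in && python3 shift.py mv.in ; echo '30 0 0 0.0125 0
30 0 0 0.0225 0
30 0 0 0.03 0
30 0 0 0.03 0' > mv.in && python3 shift.py mv.in; python3 -c "
from h import *
goal(-99.5,-1.6,272,-np.pi/2)"
```

```text
time: 6.52
tool_pos: [479.7, -25.8, 295.1]
tcp_rot: [-3.141, -0.0, 1.437]
contact_force: [-0.4, 0.2, 0.2]
grip_width: 30.0
finger_force: 0.0
time: 7.02
tool_pos: [479.8, -25.9, 271.9]
tcp_rot: [-3.141, -0.0, 1.437]
contact_force: [0.3, 0.4, -0.2]
grip_width: 30.1
finger_force: 0.0
t7.03 chest TCP [-99.1  -1.6 271.9] F(chest) [ 0.3  0.5 -0.2] w 30.1 pad 0.0 q [-0.21  0.42  1.82  0.    0.9  -0.08]
world [479.5 -25.9 272. ] shift [ 0.  -0.4 -0.1] turn -0.002
```

Now I'll close on the bar (9 mm expected).

```bash
echo '0 0 0 0 0
0 0 0 0 0
0 0 0 0 0
0 0 0 0 0
0 0 0 0 0' > mv.in && python3 shift.py mv.in; python3 -c "
from h import *
st()"
```

```text
time: 7.65
tool_pos: [478.3, -25.7, 272.3]
tcp_rot: [-3.136, -0.0, 1.437]
contact_force: [-9.0, 0.5, 6.0]
grip_width: 7.6
finger_force: 30.0
t7.65 chest TCP [-100.7   -1.6  272.3] F(chest) [-9.  -0.7  6. ] w 7.6 pad 30.0 q [-0.21  0.42  1.83 -0.    0.9  -0.08]
```

In the tool's units: -2 mm / 800 = -0.0025.

```bash
echo '0 0 -0.0025 0 0
0 0 -0.0025 0 0' > mv.in && python3 shift.py mv.in; python3 -c "
from h import *
st()"; echo '0 0 0 -0.0006 0
0 0 0 -0.0013 0
0 0 0 -0.0019 0
0 0 0 -0.0019 0' > mv.in && python3 shift.py mv.in; python3 -c "
from h import *
st()"
```

```text
time: 7.9
tool_pos: [477.5, -25.6, 272.4]
tcp_rot: [-3.141, -0.0, 1.437]
contact_force: [-2.9, 0.5, 1.9]
grip_width: 7.7
finger_force: 30.0
t7.90 chest TCP [-101.5   -1.6  272.4] F(chest) [-2.9  0.1  1.9] w 7.7 pad 30.0 q [-0.21  0.42  1.83  0.    0.9  -0.08]
time: 8.4
tool_pos: [477.6, -25.6, 273.5]
tcp_rot: [-3.14, -0.0, 1.437]
contact_force: [-4.1, 0.6, -1.9]
grip_width: 8.1
finger_force: 30.0
t8.40 chest TCP [-101.3   -1.6  273.5] F(chest) [-4.1  0.1 -1.9] w 8.1 pad 30.0 q [-0.21  0.41  1.83  0.    0.9  -0.08]
```

In the tool's units: -1 mm / 800 = -0.0013, -0.5 mm / 800 = -0.0006.

```bash
for k in 1 2; do echo '0 0 0 -0.0006 0
0 0 0 -0.0013 0
0 0 0 -0.0013 0' > mv.in && python3 shift.py mv.in >/dev/null; python3 -c "
from h import *
st()"; done
```

```text
t8.78 chest TCP [-101.3   -1.6  274.7] F(chest) [-5.7  0.1 -2. ] w 7.8 pad 30.0 q [-0.21  0.41  1.83  0.    0.9  -0.08]
t9.15 chest TCP [-101.2   -1.6  275.8] F(chest) [-6.  -0.5 -2.8] w 8.1 pad 30.0 q [-0.21  0.41  1.82  0.    0.91 -0.08]
```

```bash
for k in 1; do echo '0 0 0 -0.0006 0
0 0 0 -0.0013 0
0 0 0 -0.0013 0' > mv.in && python3 shift.py mv.in >/dev/null; python3 -c "
from h import *
st()"; done
```

```text
t9.53 chest TCP [-101.2   -1.6  276.6] F(chest) [-4.7  0.1 -6.2] w 7.9 pad 30.0 q [-0.21  0.41  1.82  0.    0.91 -0.08]
```

In the tool's units: -1 mm / 800 = -0.0013, -0.5 mm / 800 = -0.0006.

```bash
for k in 1; do echo '0 0 0 -0.0006 0
0 0 0 -0.0013 0
0 0 0 -0.0013 0' > mv.in && python3 shift.py mv.in >/dev/null; python3 -c "
from h import *
st()"; done
```

```text
t9.90 chest TCP [-101.1   -1.6  277.3] F(chest) [ -0.5  -0.5 -14.7] w 7.9 pad 30.0 q [-0.21  0.41  1.82  0.    0.91 -0.08]
```

Caught: the slack ran out at about 4 mm and the force rose to 15 N. I'll lower, release and go to the bolt.

In the tool's units: 5.5 mm / 800 = 0.0069, 4 mm / 800 = 0.005.

```bash
echo '0 0 0 0.0025 0
0 0 0 0.005 0
0 0 0 0.0069 0
0 0 0 0.0069 0' > mv.in && python3 shift.py mv.in >/dev/null; python3 -c "
from h import *
st()"; echo '30 0 0 0 0
30 0 0 0 0
30 0 0 0 0
30 0 0 0 0' > mv.in && python3 shift.py mv.in ; echo '30 0 0 -0.0188 0
30 0 0 -0.0563 0
50 0 0 -0.0875 0
50 -0.0375 0 -0.0875 -0.045
50 -0.075 0 -0.0875 -0.09' > mv.in && python3 shift.py mv.in;python3 -c "
from h import *
goal(-97,-111,330)"
```

```text
t10.40 chest TCP [-101.5   -1.6  273. ] F(chest) [-6.7 -0.8 -1.6] w 7.5 pad 30.0 q [-0.21  0.42  1.83 -0.    0.9  -0.08]
time: 10.9
tool_pos: [478.2, -25.7, 272.7]
tcp_rot: [3.14, -0.0, 1.437]
contact_force: [-0.4, -0.2, -0.3]
grip_width: 30.1
finger_force: 0.0
time: 11.52
tool_pos: [469.9, -85.6, 342.9]
tcp_rot: [3.14, 0.001, 1.804]
contact_force: [-0.2, -0.0, -0.2]
grip_width: 49.6
finger_force: 0.0
t11.53 chest TCP [-101.1  -62.1  342.9] F(chest) [-0.2 -0.  -0.2] w 49.6 pad 0.0 q [-0.34  0.32  1.74  0.    1.08 -0.57]
world [ 467.5 -134.7  330. ] shift [-47.2 -13.7  12.9] turn -1.206
```

In the tool's units: -47 mm / 800 = -0.0588, -25 mm / 800 = -0.0313, -0.9 rad / 4 = -0.225.

```bash
echo '50 -0.0313 -0.0088 0.0163 -0.045
50 -0.0588 -0.0175 0.0163 -0.09
50 -0.0588 -0.0175 0.0163 -0.135
50 -0.0588 -0.0175 0.0163 -0.18
50 -0.0588 -0.0175 0.0163 -0.225' > mv.in && python3 shift.py mv.in >/dev/null; echo '50 0 0 0 -0.045
50 0 0 0 -0.0765
50 0 0 0 -0.0765' > mv.in && python3 shift.py mv.in >/dev/null; python3 -c "
from h import *
import cv2
goal(-97,-111,246)
C=camrig.capture('side');print(proj(C,T(*CH,[(-97,-111,78)])))
a=C['color'][:,:,::-1][140:240,220:345]
cv2.imwrite('pics/s3.png',cv2.resize(a,None,fx=6,fy=6,interpolation=2))"
```

```text
t12.53 chest TCP [ -97.7 -110.6  329.4] F(chest) [ 1.2 -0.2 -0.1] w 50.2 pad 0.0 q [-0.44  0.35  1.74  0.    1.05 -1.87]
world [ 467.5 -134.7  246. ] shift [-0.7 -0.4 83.4] turn -0.008
[[287.7539877  185.94951127]]
```

View pics/s3.png

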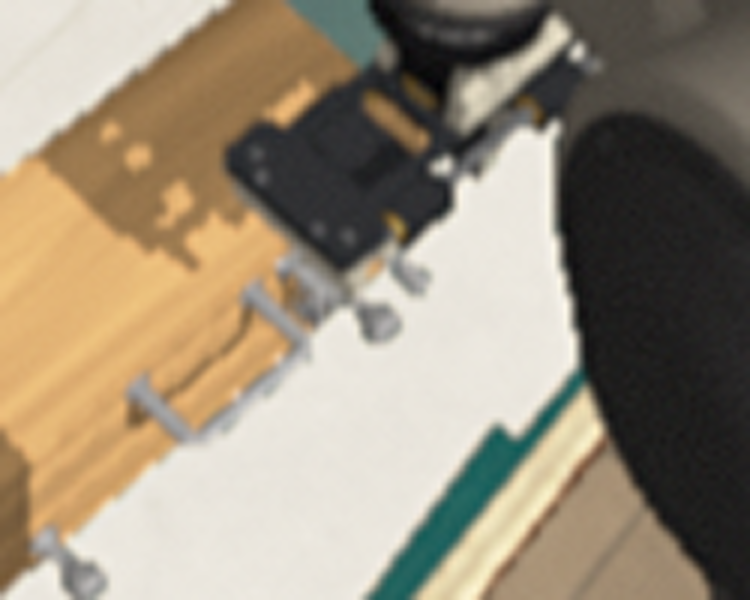

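The knob shows at (410,270) against (406,276) predicted, and the drawer is shut. I'll descend and pinch.

In the tool's units: 83 mm / 800 = 0.1038, 79 mm / 800 = 0.0988.

```bash
echo '50 0 0 0.0375 0
50 0 0 0.0688 0
50 0 0 0.0875 0
50 0 0 0.0988 0
50 0 0 0.1038 0' > mv.in && python3 shift.py mv.in; echo '0 0 0 0 0
0 0 0 0 0
0 0 0 0 0
0 0 0 0 0
0 0 0 0 0' > mv.in && python3 shift.py mv.in;  echo '0 0 0 0 0
0 0 0 0 0' > mv.in && python3 shift.py mv.in; python3 -c "
from h import *
st()"
```

```text
time: 13.2
tool_pos: [466.8, -134.1, 246.1]
tcp_rot: [3.141, -0.0, 3.002]
contact_force: [0.1, 0.0, -0.1]
grip_width: 49.9
finger_force: 0.0
time: 13.82
tool_pos: [466.8, -134.1, 246.5]
tcp_rot: [-3.141, 0.0, 3.003]
contact_force: [-0.7, 0.1, 1.7]
grip_width: 11.6
finger_force: 30.0
time: 14.08
tool_pos: [466.8, -134.1, 246.5]
tcp_rot: [-3.141, 0.0, 3.003]
contact_force: [-0.2, -0.8, 2.6]
grip_width: 11.7
finger_force: 30.0
t14.07 chest TCP [ -97.8 -110.6  246.5] F(chest) [-0.1 -0.8  2.6] w 11.7 pad 30.0 q [-0.44  0.47  1.83  0.    0.84 -1.87]
```

In the tool's units: -18 mm / 800 = -0.0225, -16 mm / 800 = -0.02.

```bash
echo '0 0 -0.005 0 0
0 0 -0.01 0 0
0 0 -0.015 0 0
0 0 -0.02 0 0
0 0 -0.0225 0 0' > mv.in && python3 shift.py mv.in>/dev/null; python3 -c "
from h import *
st()";echo '0 0 -0.0013 0 0
0 0 -0.0025 0 0
0 0 -0.0031 0 0' > mv.in && python3 shift.py mv.in>/dev/null; python3 -c "
from h import *
st()"
```

```text
t14.70 chest TCP [ -97.9 -128.9  246.4] F(chest) [-0.3  1.2  3.8] w 11.9 pad 30.0 q [-0.47  0.47  1.83  0.    0.84 -1.91]
t15.07 chest TCP [ -97.9 -129.9  246.3] F(chest) [2.5 9.9 4.7] w 11.4 pad 30.0 q [-0.48  0.47  1.83  0.    0.84 -1.91]
```

In the tool's units: 1 mm / 800 = 0.0013.

```bash
echo '0 0 0.0013 0 0
45 0 0.0013 0 0
45 0 0.0013 0 0
45 0 0.0013 0 0
45 0 0.0013 0 0' > mv.in && python3 shift.py mv.in; echo '45 0 0 0 0
45 0 0 -0.025 0
45 0 0 -0.0625 0
45 0 0 -0.1 0
45 0 0 -0.1125 0.025' > mv.in && python3 shift.py mv.in ; python3 -c "
from h import *
goal(-101.3,-1.6,335,-np.pi/2)"
```

```text
time: 15.7
tool_pos: [464.0, -153.5, 246.1]
tcp_rot: [3.142, -0.0, 3.003]
contact_force: [0.8, 0.6, -0.5]
grip_width: 44.0
finger_force: 0.0
time: 16.32
tool_pos: [464.3, -153.5, 338.2]
tcp_rot: [-3.141, 0.003, 2.901]
contact_force: [0.6, 0.5, -0.3]
grip_width: 44.9
finger_force: 0.0
t16.32 chest TCP [ -97.7 -130.1  338.2] F(chest) [ 0.5  0.5 -0.3] w 44.9 pad 0.0 q [-0.48  0.34  1.72  0.    1.07 -1.81]
world [477.7 -25.7 335. ] shift [ 17.6 127.4   3. ] turn 1.462
```

In the tool's units: 127.4 mm / 800 = 0.1593, 80 mm / 800 = 0.1, 0.9 rad / 4 = 0.225.

```bash
echo '30 0.0063 0.05 0.0038 0.045
30 0.0125 0.1 0.0038 0.09
30 0.022 0.1593 0.0038 0.135
30 0.022 0.1593 0.0038 0.18
30 0.022 0.1593 0.0038 0.225' > mv.in && python3 shift.py mv.in>/dev/null; echo '30 0 0 0 0.045
30 0 0 0 0.09
30 0 0 0 0.135
30 0 0 0 0.1405
30 0 0 0 0.1405' > mv.in && python3 shift.py mv.in>/dev/null ; python3 -c "
from h import *
goal(-101.3,-1.6,272,-np.pi/2)"
```

```text
t17.57 chest TCP [-101.9   -1.5  333.3] F(chest) [-0.6  0.   0.2] w 30.1 pad 0.0 q [-0.21  0.33  1.76  0.    1.05 -0.09]
world [477.7 -25.7 272. ] shift [-0.1  0.6 61.3] turn 0.005
```

In the tool's units: 61 mm / 800 = 0.0763, 55 mm / 800 = 0.0688, 0.005 rad / 4 = 0.0013.

```bash
echo '30 0 0.0006 0.0313 0.0013
30 0 0.0006 0.0563 0.0013
30 0 0.0006 0.0688 0.0013
30 0 0.0006 0.0763 0.0013
30 0 0.0006 0.0763 0.0013' > mv.in && python3 shift.py mv.in>/dev/null; echo '0 0 0 0 0
0 0 0 0 0
0 0 0 0 0
0 0 0 0 0
0 0 0 0 0' > mv.in && python3 shift.py mv.in ; python3 -c "
from h import *
st()
# arc of the handle, tool axes (y=chest +x, z down)
a0=np.arctan2(13,159.5)
for d in (10,20,30,40,50,60,62): a=a0+np.radians(d);print(d,np.round([0,160*(np.cos(a0)-np.cos(a)),-160*(np.sin(a)-np.sin(a0))],1))"
```

```text
time: 18.82
tool_pos: [477.4, -25.5, 272.6]
tcp_rot: [-3.141, -0.0, 1.436]
contact_force: [-3.2, -0.5, 5.5]
grip_width: 7.8
finger_force: 30.0
t18.82 chest TCP [-101.6   -1.5  272.6] F(chest) [-3.2 -0.9  5.5] w 7.8 pad 30.0 q [-0.21  0.42  1.83  0.    0.9  -0.08]
10 [  0.    4.7 -27.5]
20 [  0.   14.1 -53.8]
30 [  0.   27.9 -78. ]
40 [  0.   45.7 -99.5]
50 [   0.    66.9 -117.5]
60 [   0.    91.  -131.6]
62 [   0.    96.1 -133.9]
```

In the tool's units: -14 mm / 800 = -0.0175, 1.7 mm / 800 = 0.0021.

```bash
echo '0 0 0.0001 -0.0025 0
0 0 0.0004 -0.005 0
0 0 0.0006 -0.0075 0
0 0 0.0013 -0.0125 0
0 0 0.0021 -0.0175 0' > mv.in && python3 shift.py mv.in>/dev/null ; python3 -c "
from h import *
st()"
```

```text
t19.45 chest TCP [-99.8  -1.5 286.4] F(chest) [-1.3 -0.6 -3.7] w 8.1 pad 30.0 q [-0.21  0.4   1.81 -0.    0.94 -0.08]
```

The lid is free, so I'll follow the arc.

In the tool's units: -64.1 mm / 800 = -0.0801, -52.3 mm / 800 = -0.0654.

```bash
echo '0 0 0.0038 -0.017 0
0 0 0.0089 -0.0336 0
0 0 0.0155 -0.0499 0
0 0 0.0234 -0.0654 0
0 0 0.0328 -0.0801 0' > mv.in && python3 shift.py mv.in>/dev/null ; python3 -c "
from h import *
st()"
```

```text
t20.07 chest TCP [-74.3  -1.6 350.9] F(chest) [-6.8 -0.7  0.1] w 7.8 pad 30.0 q [-0.21  0.36  1.66 -0.    1.13 -0.07]
```

In the tool's units: 45 mm / 800 = 0.0563, -39.5 mm / 800 = -0.0494.

```bash
echo '0 0 0.0105 -0.0139 0
0 0 0.0223 -0.0269 0
0 0 0.035 -0.0388 0
0 0 0.0488 -0.0494 0
0 0 0.0563 -0.0544 0' > mv.in && python3 shift.py mv.in>/dev/null ; python3 -c "
from h import *
st()"; echo '0 0 0.0075 -0.0045 0
0 0 0.015 -0.0088 0
0 0 0.0226 -0.0126 0
0 0 0.0226 -0.0126 0
0 0 0.0226 -0.0126 0' > mv.in && python3 shift.py mv.in>/dev/null ; python3 -c "
from h import *
st()
import cv2
for n,s in(('side',np.s_[100:260,170:330]),):
    cv2.imwrite('pics/s4.png',cv2.resize(camrig.capture(n)['color'][:,:,::-1][s],(600,600),interpolation=2))"
```

```text
t20.70 chest TCP [-29.1  -1.9 396.5] F(chest) [-10.9  -2.7  11.6] w 7.9 pad 30.0 q [-0.2   0.4   1.47 -0.    1.28 -0.07]
t21.32 chest TCP [-10.6  -2.1 406.4] F(chest) [-5.  -1.9  9.6] w 8.4 pad 30.0 q [-0.2   0.42  1.4  -0.    1.32 -0.07]
```

View pics/s4.png

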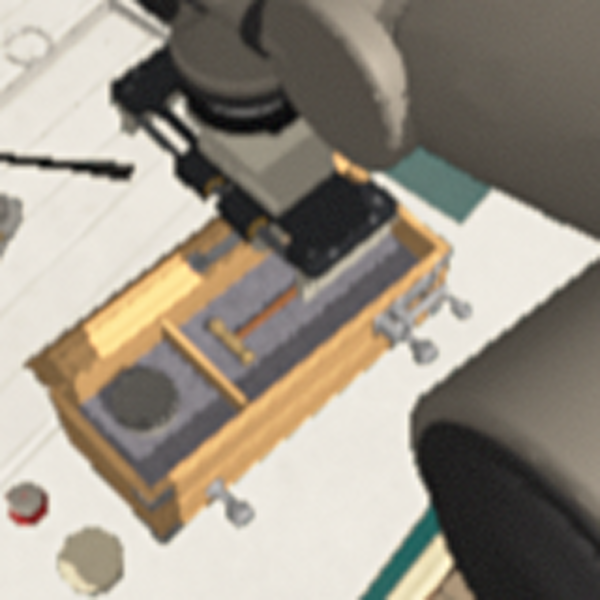

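The lid is open about 60° and held, the drawer is shut, and the tin and cup have not moved. I'll relieve the small radial load and check that it holds still.

In the tool's units: -1.3 mm / 800 = -0.0016, -0.6 mm / 800 = -0.0008.

```bash
echo '0 0 -0.0008 -0.0016 0
0 0 -0.0008 -0.0016 0
0 0 -0.0008 -0.0016 0' > mv.in && python3 shift.py mv.in>/dev/null ; python3 -c "
from h import *
st()";  echo '0 0 0 0 0
0 0 0 0 0
0 0 0 0 0
0 0 0 0 0
0 0 0 0 0' > mv.in && python3 shift.py mv.in>/dev/null ; python3 -c "
from h import *
st()"
```

```text
t21.75 chest TCP [-11.1  -2.1 406.1] F(chest) [-3.7 -3.2  5.5] w 8.1 pad 30.0 q [-0.2   0.42  1.4  -0.    1.32 -0.07]
t22.38 chest TCP [-11.1  -2.1 406.1] F(chest) [-3.6 -4.   6. ] w 7.8 pad 30.0 q [-0.2   0.42  1.4  -0.    1.32 -0.07]
```

Still, with low forces. Handing in.

```bash
python3 -c "
from plant import bot, camrig
print(bot.close_job())"
```

```text
the job is handed in; nothing more can be done
None
```

The drawer is pushed home, the tug showed the lid was caught (about 15 N at most), the bolt is fully drawn, and I handed in at about 22 s with the lid held still by its handle at about 60°; the tin and cup had not moved in the last picture, though I did not check the white box in it.

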